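Pot handle from the finds crate into the sprung photo clamp

ROBOT

A 7-joint arm with a two-finger parallel gripper is mounted at the origin on the work surface; the furniture and walls round the work are solid. World frame = base frame: x ahead of the robot, y to its left, z up, the work surface at z = 0. Lengths are in m, angles in rad, forces in N, time in s.
With the tool pointing down it reaches from about 0.425 to 0.925 m from the base axis. Payload 6.8 kg.
Tool frame: the origin (TCP) lies at the very end of the fingers, on their centre line; the grasp point (between the pads) lies bot.tcp_to_grasp behind it (bot.tcp_to_grasp is the distance from the TCP to the grasp point, in m); z points along the fingers, y is the line along which they close (so a half turn about z gives the same grasp; the last joint's range is limited). The gripper opens to 85 mm and grips with 20 to 120 N. Pads are 22 mm wide; open, the fingers measure 114 mm over their backs; the gripper's body (76 mm by 85 mm) begins 54 mm behind the grasp point. The pads swing forward as they close: fully open they stand 13 mm farther back than shut.
Start: joints at [1.045, 0.477, 0.022, 1.555, -0.011, 1.109, -0.083], TCP at [0.274, -0.617, 0.231] pointing down, gripper open.
Joint ranges: [-2.96, 2.96], [-0.34, 2.1], [-1.41, 1.46], [0.24, 2.44], [-1.37, 4.51], [0.17, 1.92], [-2.96, 2.96]. Speed limits (rad/s): [2.39, 2.39, 3.14, 3.14, 3.14, 3.14, 3.14].

INTERFACE

Orientations are given as a unit quaternion [w, x, y, z].
In Python, from station import bot gives the robot as it stands.
- The arm moves only by the tool servo_tool, never from a script. Its argument "motion" is a list that holds one entry, the list of rows, each a list of 7 numbers: the shift along the tool's x, y, z in m, then the turn, a rotation vector about the tool's x, y, z in units of 5 degrees (1.0 is 5 degrees), then the opening, from 0 (shut) to 1 (fully open). A call has 1 to 20 rows; each row is the pose to reach, as a shift and turn from the pose commanded when the call began, along the tool's axes at that moment; what a row does not reach only later rows make up. A row lasts 1/12 s, in which the tool goes at most 41.7 mm and 7.16 degrees, less where a joint would pass 70% of its speed; a pose out of reach is approached as far as the arm can. A call with a gripper value outside its range is refused whole. The fingers move at their own pace and stop on an object; "grip_force" is the grip in N (left out, the last holds). Time passes only in rows, so rows that repeat a pose let the fingers close. It gives the time, the measured TCP pose, the force, the opening and the grip force at its end, in the units of the state.
- bot.get_obs(): the state, without advancing time (a new reading comes with each control period).
- bot.read_camera(name): name is "side" or "top" or "wrist"; returns a dict with "img" (384x512x3 uint8, red, green, blue), "K" (3x3 intrinsics, pixels), "k1" (the pictures are not rectified: a ray, as slopes to the right and down, at radius r is drawn at 1 + k1 r^2 times it, then the intrinsics apply), "pose" (4x4, takes a point from camera to world coordinates). Camera axes: x right, y down, z forward; pixel columns grow to the right and rows downward; lengths in m; the calibration is good to about 2 mm. A picture is of the moment at which its call begins. There is no depth.
- bot.hand_in(): hands the job in; it is judged then, once.
The state is a dict: "t": time; "q": joint angles; "joint_vel": joint speeds; "joint_torque": joint torques, N m; "eef_pos": TCP position; "tool_rot": TCP orientation; "contact_force": force on the tool from outside, world axes, zero at the start; "torque": the same for the moment, N m; "gripper_width": opening from 0.0 (shut) to 1.0 (fully open); "grasp_force": force on a finger pad.
Only numpy, scipy, OpenCV 4.12 (cv2) and the standard library are available. Lean on these libraries where they do the work, as an engineer would, in place of code of your own. Each camera call takes 0.05 s, during which the arm holds its last target. There are 200 camera calls.

TASK

Take the arched pot handle out of the crowded finds crate and mount it for its photograph in the tilted spring clamp: lengthwise up the slope in the middle of the bed, arch outwards, both ends down flat on the bed, low end home against the fixed stop, and the spring jaw closed on its high end, then let go. Use the handle's own end to push the jaw open and hold it open while you set the handle in. The ware is brittle, so be gentle with it against the clamp; leave the other finds in the crate and do not shift the camera or the scale bar lying on the table.

Things in the scene. Friction and masses are not known exactly. Their poses are not given: they have to be found in the camera images.
- handle_sherd: The pot handle: a fired-clay strap bent into an arch, standing on its two ends like a bridge. 39 mm wide (its x, side faces flat, upright and parallel), 93 mm long (its y, either way round), 34 mm high (z up). Origin in the middle of its underside. Its two end tips stand 4 to 9 mm above its underside; its back slopes down to them. Weighs 65 to 115 g. Treat the space under the arch as solid.
- crate: Low grey finds crate, open on top, does not move. Outer 238 (x) x 328 (y) mm, rim 56 mm high and 8 mm proud outside; walls 4 mm; the floor inside is 4 mm above its origin, which is the centre of its underside. Finds crowd both ends of the pot handle and wall_sherd leans over one of them, covering it to 20 mm from the middle; beside the middle 45 mm are free.
- clamp_bed: Bed of the clamp, tilted 22 to 30 degrees and locked. x runs up the slope, z is square to the bed, y across. Bed surface: 20 mm above its origin in z, x -60 to 106 mm, y +-34. Fixed stop at the low end: inner face at x = -46, 12 mm high, y +-30. Spring jaw facing it (see clamp_jaw). Guide block behind the jaw: x 86 to 102, 36 mm high; nothing beside the bed stands above its surface. Foot fixed.
- clamp_jaw: Spring jaw of the clamp; slides along the bed's x. Its frame coincides with clamp_bed's when shut; the shift in +x is the opening, 0 to 42 mm. Its cork face stands at x = +26 mm in its own frame, y +-21, 1 to 35 mm above the bed; gap to the stop 72 mm shut. The spring closes it: 4 N shut, 8 N at 21 mm, 11.5 N at 42 mm. No lead-in on top: pressing down does not open it.
- orange_sherd: Long narrow flat curved sherd, 42x101x18 mm, one of the other finds in the crate. Origin: centre of its underside.
- red_sherd: Large flat sherd, 57x123x20 mm, one of the other finds in the crate. Origin: centre of its underside.
- buff_sherd_2: Flat sherd, 55x104x18 mm, one of the other finds in the crate. Origin: centre of its underside.
- tile_sherd_08: Chunk of roof tile, 58x72x26 mm, one of the other finds in the crate. Origin: centre of its underside.
- wall_sherd: Thin wall sherd, 46x85x14 mm, leaning on one end of the pot handle, one of the other finds in the crate. Origin: centre of its underside.
- buff_sherd_3: Small flat sherd, 35x63x15 mm, one of the other finds in the crate. Origin: centre of its underside.
- slag_2: Lump of slag, 44x56x39 mm, one of the other finds in the crate. Origin: centre of its underside.
- orange_bit: Small flat sherd, 31x56x12 mm, lying on top of red_sherd, one of the other finds in the crate. Origin: centre of its underside.
- buff_sherd_1: Small flat sherd, 37x50x14 mm, lying on top of buff_sherd_2, one of the other finds in the crate. Origin: centre of its underside.
- flint: Lump of flint, 37x43x31 mm, one of the other finds in the crate. Origin: centre of its underside.
- compact_camera: Compact camera lying on the table, 59x98x27 mm. Origin: centre of its underside.
- scale_bar: Flat photo scale bar, 20x150x4 mm, on the table. Origin: centre of its underside.
There are look-alikes about, which are no part of the job. Leave any green look-alike of the orange_bit alone.

How it is judged:
On the way, in this order (a step that is already met when the one before it is completed fails the run):
1. the pot handle is lifted clear of the crate (z of handle_sherd in the frame of crate above 0.075 m), for 0.1 s.
2. the pot handle itself pushes the spring jaw open, no finger on the jaw (x of clamp_jaw in the frame of clamp_bed above 0.015 m and contact force between handle_sherd and clamp_jaw above 3 N and contact force between the fingers and clamp_jaw below 0.5 N), for 0.2 s.
At the end, for the whole second after the job is handed in: Pot handle at rest in the clamp: along the slope and flat on the bed within 0.1 rad, underside within 3.5 mm of the bed, low end within 5 mm of the stop, within 10 mm of the bed's middle, jaw pressing over 4 N; other finds in the crate; camera and scale bar moved under 30 mm (x of handle_sherd in the frame of clamp_bed between -0.005 and 0.006 m and y of handle_sherd in the frame of clamp_bed between -0.01 and 0.01 m and z of handle_sherd in the frame of clamp_bed between 0.0165 and 0.0235 m and angle between the y axis of handle_sherd and the x axis of clamp_bed, either way round below 0.1 rad and angle between the z axis of handle_sherd and the z axis of clamp_bed, either way round below 0.1 rad and contact force between handle_sherd and clamp_jaw above 4 N and x of clamp_jaw in the frame of clamp_bed above 0.016 m and linear speed of handle_sherd below 0.01 m/s and not (z of orange_sherd in the frame of crate above 0.09 m or x of orange_sherd in the frame of crate above 0.133 m or x of orange_sherd in the frame of crate below -0.133 m or y of orange_sherd in the frame of crate above 0.178 m or y of orange_sherd in the frame of crate below -0.178 m) and not (z of red_sherd in the frame of crate above 0.09 m or x of red_sherd in the frame of crate above 0.133 m or x of red_sherd in the frame of crate below -0.133 m or y of red_sherd in the frame of crate above 0.178 m or y of red_sherd in the frame of crate below -0.178 m) and not (z of buff_sherd_2 in the frame of crate above 0.09 m or x of buff_sherd_2 in the frame of crate above 0.133 m or x of buff_sherd_2 in the frame of crate below -0.133 m or y of buff_sherd_2 in the frame of crate above 0.178 m or y of buff_sherd_2 in the frame of crate below -0.178 m) and not (z of tile_sherd_08 in the frame of crate above 0.09 m or x of tile_sherd_08 in the frame of crate above 0.133 m or x of tile_sherd_08 in the frame of crate below -0.133 m or y of tile_sherd_08 in the frame of crate above 0.178 m or y of tile_sherd_08 in the frame of crate below -0.178 m) and not (z of wall_sherd in the frame of crate above 0.09 m or x of wall_sherd in the frame of crate above 0.133 m or x of wall_sherd in the frame of crate below -0.133 m or y of wall_sherd in the frame of crate above 0.178 m or y of wall_sherd in the frame of crate below -0.178 m) and not (z of buff_sherd_3 in the frame of crate above 0.09 m or x of buff_sherd_3 in the frame of crate above 0.133 m or x of buff_sherd_3 in the frame of crate below -0.133 m or y of buff_sherd_3 in the frame of crate above 0.178 m or y of buff_sherd_3 in the frame of crate below -0.178 m) and not (z of slag_2 in the frame of crate above 0.09 m or x of slag_2 in the frame of crate above 0.133 m or x of slag_2 in the frame of crate below -0.133 m or y of slag_2 in the frame of crate above 0.178 m or y of slag_2 in the frame of crate below -0.178 m) and not (z of orange_bit in the frame of crate above 0.09 m or x of orange_bit in the frame of crate above 0.133 m or x of orange_bit in the frame of crate below -0.133 m or y of orange_bit in the frame of crate above 0.178 m or y of orange_bit in the frame of crate below -0.178 m) and not (z of buff_sherd_1 in the frame of crate above 0.09 m or x of buff_sherd_1 in the frame of crate above 0.133 m or x of buff_sherd_1 in the frame of crate below -0.133 m or y of buff_sherd_1 in the frame of crate above 0.178 m or y of buff_sherd_1 in the frame of crate below -0.178 m) and not (z of flint in the frame of crate above 0.09 m or x of flint in the frame of crate above 0.133 m or x of flint in the frame of crate below -0.133 m or y of flint in the frame of crate above 0.178 m or y of flint in the frame of crate below -0.178 m) and distance of each of compact_camera, scale_bar from where it was at the start of the episode below 0.03 m); the robot touches nothing.
It fails at once if the pot handle is pressed on or knocked against the clamp with more than 45 N (contact force between handle_sherd and clamp_bed above 45 N).
It fails at once if another find is taken out of the crate ((z of orange_sherd in the frame of crate above 0.09 m or x of orange_sherd in the frame of crate above 0.133 m or x of orange_sherd in the frame of crate below -0.133 m or y of orange_sherd in the frame of crate above 0.178 m or y of orange_sherd in the frame of crate below -0.178 m) or (z of red_sherd in the frame of crate above 0.09 m or x of red_sherd in the frame of crate above 0.133 m or x of red_sherd in the frame of crate below -0.133 m or y of red_sherd in the frame of crate above 0.178 m or y of red_sherd in the frame of crate below -0.178 m) or (z of buff_sherd_2 in the frame of crate above 0.09 m or x of buff_sherd_2 in the frame of crate above 0.133 m or x of buff_sherd_2 in the frame of crate below -0.133 m or y of buff_sherd_2 in the frame of crate above 0.178 m or y of buff_sherd_2 in the frame of crate below -0.178 m) or (z of tile_sherd_08 in the frame of crate above 0.09 m or x of tile_sherd_08 in the frame of crate above 0.133 m or x of tile_sherd_08 in the frame of crate below -0.133 m or y of tile_sherd_08 in the frame of crate above 0.178 m or y of tile_sherd_08 in the frame of crate below -0.178 m) or (z of wall_sherd in the frame of crate above 0.09 m or x of wall_sherd in the frame of crate above 0.133 m or x of wall_sherd in the frame of crate below -0.133 m or y of wall_sherd in the frame of crate above 0.178 m or y of wall_sherd in the frame of crate below -0.178 m) or (z of buff_sherd_3 in the frame of crate above 0.09 m or x of buff_sherd_3 in the frame of crate above 0.133 m or x of buff_sherd_3 in the frame of crate below -0.133 m or y of buff_sherd_3 in the frame of crate above 0.178 m or y of buff_sherd_3 in the frame of crate below -0.178 m) or (z of slag_2 in the frame of crate above 0.09 m or x of slag_2 in the frame of crate above 0.133 m or x of slag_2 in the frame of crate below -0.133 m or y of slag_2 in the frame of crate above 0.178 m or y of slag_2 in the frame of crate below -0.178 m) or (z of orange_bit in the frame of crate above 0.09 m or x of orange_bit in the frame of crate above 0.133 m or x of orange_bit in the frame of crate below -0.133 m or y of orange_bit in the frame of crate above 0.178 m or y of orange_bit in the frame of crate below -0.178 m) or (z of buff_sherd_1 in the frame of crate above 0.09 m or x of buff_sherd_1 in the frame of crate above 0.133 m or x of buff_sherd_1 in the frame of crate below -0.133 m or y of buff_sherd_1 in the frame of crate above 0.178 m or y of buff_sherd_1 in the frame of crate below -0.178 m) or (z of flint in the frame of crate above 0.09 m or x of flint in the frame of crate above 0.133 m or x of flint in the frame of crate below -0.133 m or y of flint in the frame of crate above 0.178 m or y of flint in the frame of crate below -0.178 m)).
It fails at once if the camera or scale bar is shifted by 30 mm or more (distance of any of compact_camera, scale_bar from where it was at the start of the episode above 0.03 m).
It also fails if it takes over 40 s, if anything falls off the work surface, if the arm or the gripper's body presses on something with over 40 N, if the wrist force passes 120 N, or if a joint passes its speed limit or range.

## Working session

There is one attempt and no reset: what is moved stays moved. The work goes in short steps, Python scripts to look and compute and a tool call to move; the robot and the scene stay as the last step left them, time stands still between calls to the robot, and variables do not carry over. Pictures are saved under pics/ and viewed, at most 10 in all, crops included, and the job is handed in when it is done.

Besides the shell and the picture viewer there is one more tool, called by a JSON object that holds its "api" and its "payload", one argument or row to a line. servo_tool: Moves the arm, as the interface text tells. Its arguments: {"type":"object","properties":{"motion":{"type":"array"},"grip_force":{"type":"number"}},"required":["motion"]}

```bash
ls; mkdir -p pics; python3 - <<'E'
from station import bot
import cv2,numpy as np
o=bot.get_obs();print({k:np.round(v,3) for k,v in o.items()},bot.tcp_to_grasp)
ims=[]
for n in("top","side"):
    c=bot.read_camera(n);print(n,c["K"].tolist(),c["k1"],np.round(c["pose"],4).tolist())
    np.savez(f"{n}0.npz",**c)
    cv2.imwrite(f"pics/{n}0.png",cv2.resize(c["img"][:,:,::-1],(800,600),interpolation=cv2.INTER_CUBIC))
E
```

```text
pics
{'t': np.float64(0.0), 'q': array([ 1.045,  0.478,  0.022,  1.556, -0.011,  1.109, -0.083]), 'joint_vel': array([ 0.001,  0.   ,  0.   , -0.   , -0.001, -0.001, -0.   ]), 'joint_torque': array([ 1.0000e-03, -5.9646e+01,  1.6080e+00, -2.8119e+01,  1.2000e-02,
        1.0000e-02, -0.0000e+00]), 'eef_pos': array([ 0.274, -0.616,  0.23 ]), 'tool_rot': array([-0.001,  0.978,  0.207, -0.   ]), 'contact_force': array([-0.24 ,  0.25 ,  0.917]), 'torque': array([-0.029, -0.031, -0.006]), 'grasp_force': np.float64(0.0), 'gripper_width': np.float64(1.002)} 0.0187
top [[484.3827488471953, 0.0, 247.94102244738576], [0.0, 484.3827488471953, 200.44559147654056], [0.0, 0.0, 1.0]] 0.013642433932309968 [[0.03, -0.9806, 0.1939, 0.2206], [-0.9995, -0.031, -0.0021, 0.1172], [0.008, -0.1938, -0.981, 1.2235], [0.0, 0.0, 0.0, 1.0]]
side [[494.9343270603676, 0.0, 254.0525088331772], [0.0, 494.9343270603676, 194.2977135229708], [0.0, 0.0, 1.0]] 0.002681799465874624 [[0.9276, -0.2264, 0.2971, 0.0102], [-0.3735, -0.5497, 0.7472, -1.0856], [-0.0059, -0.8041, -0.5945, 1.0298], [0.0, 0.0, 0.0, 1.0]]
```

View pics/top0.png

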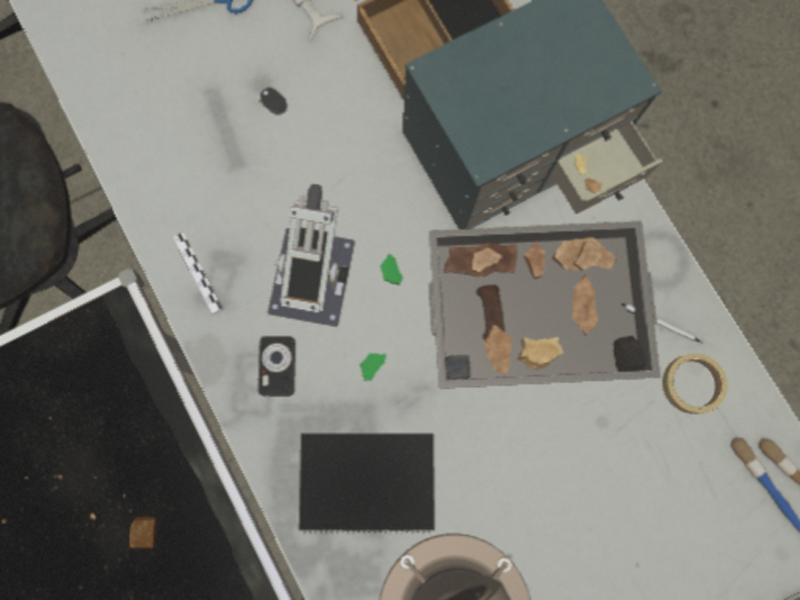

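View pics/side0.png

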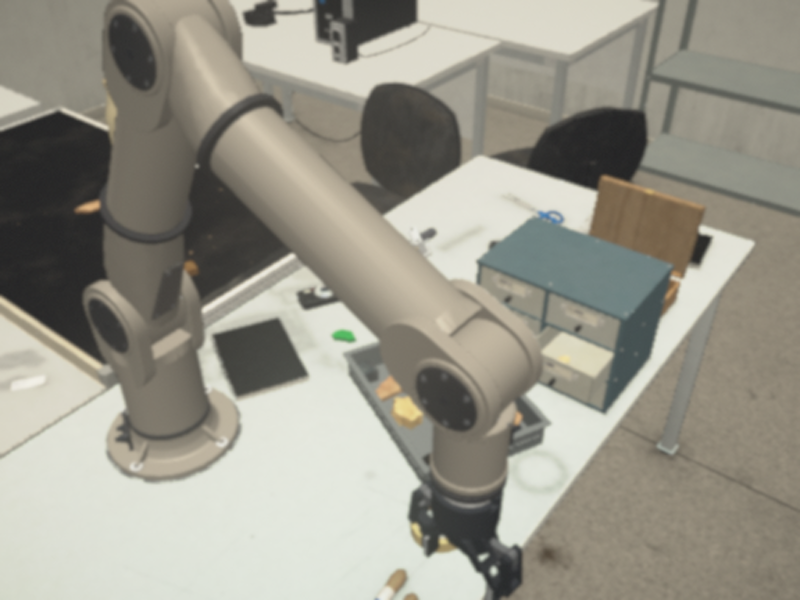

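The top view shows the crate at (545,305) of the 800x600 picture. The only dark arched strap is at (490,310), and it fits handle_sherd: an orange-brown thin sherd (498,348) leans on its low end. The other finds are flat or lumps, namely red_sherd (480,260) with orange_bit on top, slag (630,352) and flint (457,367). The clamp is at (310,255), the camera at (277,365), the scale bar at (197,272), and the green look-alikes at (390,270) and (372,365). In the side view the arm hides most of the scene.

```bash
cat > h.py <<'E'
import numpy as np,cv2
from scipy.spatial.transform import Rotation as R
def load(n): return dict(np.load(n+".npz"))
def rays(c,px):
    px=np.atleast_2d(px).astype(float)
    D=np.array([c["k1"],0,0,0.])
    n=cv2.undistortPoints(px.reshape(-1,1,2),c["K"],D).reshape(-1,2)
    d=np.c_[n,np.ones(len(n))]@c["pose"][:3,:3].T
    return c["pose"][:3,3],d/np.linalg.norm(d,axis=1)[:,None]
def onz(c,px,z):
    o,d=rays(c,px); return o+d*((z-o[2])/d[:,2])[:,None]
def tri(obs):
    """obs: list of (cam,pixel) -> point, rms miss"""
    A=np.zeros((3,3));b=np.zeros(3);L=[]
    for c,p in obs:
        o,d=rays(c,p);M=np.eye(3)-np.outer(d[0],d[0]);A+=M;b+=M@o;L.append((M,o))
    x=np.linalg.solve(A,b);return x,np.sqrt(np.mean([((M@(x-o))**2).sum() for M,o in L]))
def proj(c,X):
    P=np.linalg.inv(c["pose"]);X=np.atleast_2d(X)@P[:3,:3].T+P[:3,3]
    return cv2.projectPoints(X,np.zeros(3),np.zeros(3),c["K"],np.array([c["k1"],0,0,0.]))[0].reshape(-1,2)
def obsrot(o): q=o["tool_rot"];return R.from_quat([q[1],q[2],q[3],q[0]])
def step(o,p,Rt):
    """shift in tool axes, turn in 5deg units"""
    r=obsrot(o);return np.round(r.inv().apply(np.array(p)-o["eef_pos"]),4),np.round((r.inv()*Rt).as_rotvec()/np.deg2rad(5),2)
def tool(z,y):
    z=np.array(z,float);z/=np.linalg.norm(z);y=np.array(y,float);y-=z*(y@z);y/=np.linalg.norm(y)
    return R.from_matrix(np.c_[np.cross(y,z),y,z])
E
python3 - <<'E'
from h import *
from station import bot
c=load("top0");s=1/1.5625
for n,p,z in [("strap top",(488,290),.035),("strap mid",(492,310),.038),("wall",(498,348),.04),("clamp low",(303,300),.05),("clamp hi",(315,190),.1),("camera",(277,365),.02),("crateTL",(431,232),.056),("crateTR",(640,223),.056),("crateBL",(440,387),.056),("crateBR",(660,377),.056)]:
    print(n,onz(c,np.array(p)*s,z).round(3))
w=bot.read_camera("wrist");o=bot.get_obs();r=obsrot(o)
P=w["pose"];print("cam in tool",r.inv().apply(P[:3,3]-o["eef_pos"]).round(3),r.inv().apply(P[:3,2]).round(3),r.inv().apply(P[:3,0]).round(3),w["K"][0,0])
print(r.as_matrix().round(2))
E
```

```text
strap top [[ 0.499 -0.046  0.035]]
strap mid [[ 0.465 -0.052  0.038]]
wall [[ 0.404 -0.062  0.04 ]]
clamp low [[0.47  0.249 0.05 ]]
clamp hi [[0.635 0.234 0.1  ]]
camera [[0.369 0.288 0.02 ]]
crateTL [[0.587 0.049 0.056]]
crateTR [[ 0.612 -0.288  0.056]]
crateBL [[0.338 0.03  0.056]]
crateBR [[ 0.364 -0.31   0.056]]
cam in tool [ 0.072  0.001 -0.141] [-0.288 -0.002  0.958] [-0.001  1.     0.001] 335.2023628984488
[[ 0.91  0.41 -0.  ]
 [ 0.41 -0.91  0.  ]
 [-0.   -0.   -1.  ]]
```

```bash
python3 - <<'E'
from h import *
from station import bot
o=bot.get_obs()
print(step(o,[.47,-.05,.25],tool([0,0,-1],[0,-1,0])),step(o,[.44,-.05,.25],tool([0,0,-1],[0,-1,0])))
E
```

```text
(array([ 0.4093, -0.4382, -0.0189]), array([-0.02,  0.  ,  4.79])) (array([ 0.3819, -0.4504, -0.0189]), array([-0.02,  0.  ,  4.79]))
```

{"api": "servo_tool", "payload": {
  "motion": [
    [[0.409,-0.438,-0.019,0,0,4.8,1],[0.409,-0.438,-0.019,0,0,4.8,1],[0.409,-0.438,-0.019,0,0,4.8,1],[0.409,-0.438,-0.019,0,0,4.8,1],[0.409,-0.438,-0.019,0,0,4.8,1],[0.409,-0.438,-0.019,0,0,4.8,1],[0.409,-0.438,-0.019,0,0,4.8,1],[0.409,-0.438,-0.019,0,0,4.8,1],[0.409,-0.438,-0.019,0,0,4.8,1],[0.409,-0.438,-0.019,0,0,4.8,1],[0.409,-0.438,-0.019,0,0,4.8,1],[0.409,-0.438,-0.019,0,0,4.8,1],[0.409,-0.438,-0.019,0,0,4.8,1],[0.409,-0.438,-0.019,0,0,4.8,1],[0.409,-0.438,-0.019,0,0,4.8,1],[0.409,-0.438,-0.019,0,0,4.8,1],[0.409,-0.438,-0.019,0,0,4.8,1],[0.409,-0.438,-0.019,0,0,4.8,1]]
  ]
}}

```text
t: 1.65
eef_pos: [0.4694, -0.052, 0.25]
tool_rot: [0.0, 1.0, -0.001, -0.0]
contact_force: [-0.6, 0.2, -1.1]
gripper_width: 0.997
grasp_force: 0.0
```

```bash
cat >> h.py <<'E'
def snap(tag,n="wrist"):
    from station import bot
    c=bot.read_camera(n);np.savez(tag+".npz",**c);return c
E
python3 - <<'E'
from h import *
c=snap("w1")
cv2.imwrite("pics/w1.png",cv2.resize(c["img"][:,:,::-1],(800,600),interpolation=cv2.INTER_CUBIC))
E
```

```text
(no output)
```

View pics/w1.png

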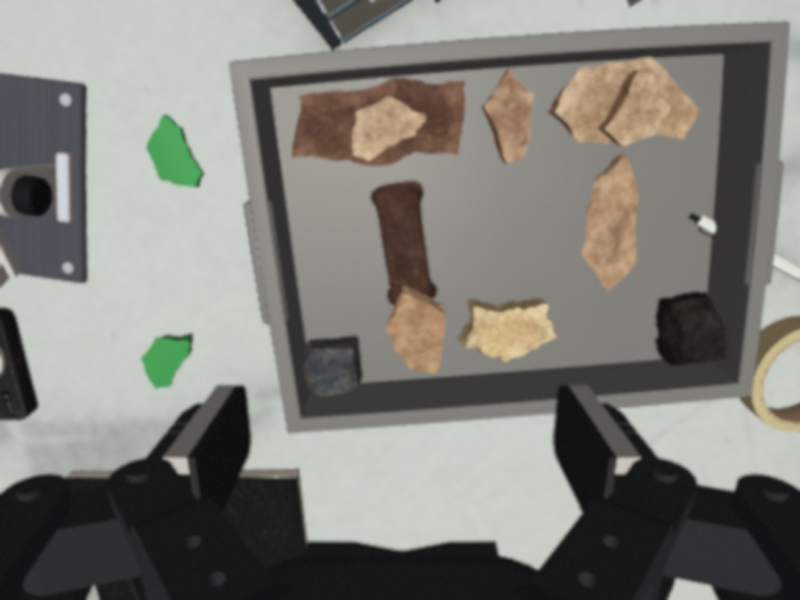

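{"api": "servo_tool", "payload": {
  "motion": [
    [[0.04,-0.29,0,0,0,0,1],[0.04,-0.29,0,0,0,0,1],[0.04,-0.29,0,0,0,0,1],[0.04,-0.29,0,0,0,0,1],[0.04,-0.29,0,0,0,0,1],[0.04,-0.29,0,0,0,0,1],[0.04,-0.29,0,0,0,0,1],[0.04,-0.29,0,0,0,0,1],[0.04,-0.29,0,0,0,0,1],[0.04,-0.29,0,0,0,0,1],[0.04,-0.29,0,0,0,0,1]]
  ]
}}

```text
t: 2.62
eef_pos: [0.5109, 0.2364, 0.25]
tool_rot: [0.001, 1.0, -0.002, -0.0]
contact_force: [-0.2, 0.5, 0.2]
gripper_width: 0.998
grasp_force: 0.0
```

The wrist view shows the dark brown handle from its far end (398,190) to its near end (412,297), with wall_sherd (417,330) over the near end. Its far end is close to red_sherd (378,120), and both sides of its middle are free. It is the only dark arched strap, so this enlarged view confirms it.

```bash
python3 - <<'E'
from h import *
c=snap("c1")
cv2.imwrite("pics/c1.png",cv2.resize(c["img"][:,:,::-1],(800,600),interpolation=cv2.INTER_CUBIC))
E
```

```text
(no output)
```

View pics/c1.png

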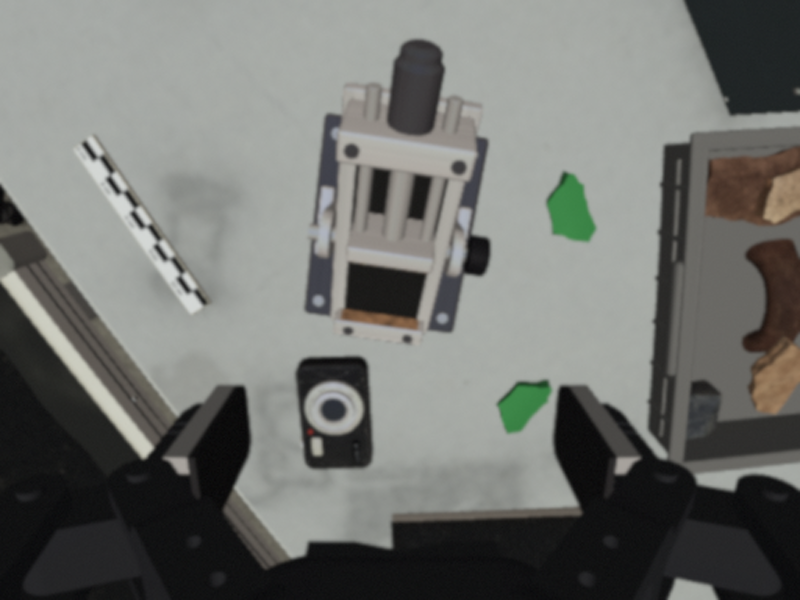

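{"api": "servo_tool", "payload": {
  "motion": [
    [[-0.08,-0.02,0,0,0,0,1],[-0.08,-0.02,0,0,0,0,1],[-0.08,-0.02,0,0,0,0,1],[-0.08,-0.02,0,0,0,0,1],[-0.08,-0.02,0,0,0,0,1]]
  ]
}}

```text
t: 3.08
eef_pos: [0.4312, 0.258, 0.2507]
tool_rot: [0.0, 1.0, -0.002, 0.001]
contact_force: [0.7, 0.8, -1.2]
gripper_width: 1.0
grasp_force: 0.0
```

The clamp seen from above: stop with its cork at (380,318), black bed (385,290), jaw (395,250), guide block (405,150) and spring knob (415,85). Up the slope is up the image. The camera is at (335,410) and the scale bar at (140,225).

```bash
python3 - <<'E'
from h import *
c=snap("c2")
a=load("c1")["img"][20:240,180:340];b=c["img"][:220,140:360]
f=lambda i,w:cv2.resize(np.ascontiguousarray(i[:,:,::-1]),(w,i.shape[0]*w//i.shape[1]),interpolation=cv2.INTER_CUBIC)
# crops at x2.5: c1 origin (180,20), c2 origin (140,0)
A=f(a,400);B=f(load("c2")["img"][0:240,180:340],400)
h=max(A.shape[0],B.shape[0]);I=np.zeros((h,800,3),np.uint8);I[:A.shape[0],:400]=A;I[:B.shape[0],400:]=B
cv2.imwrite("pics/c12.png",I);print(I.shape)
E
```

```text
(600, 800, 3)
```

View pics/c12.png

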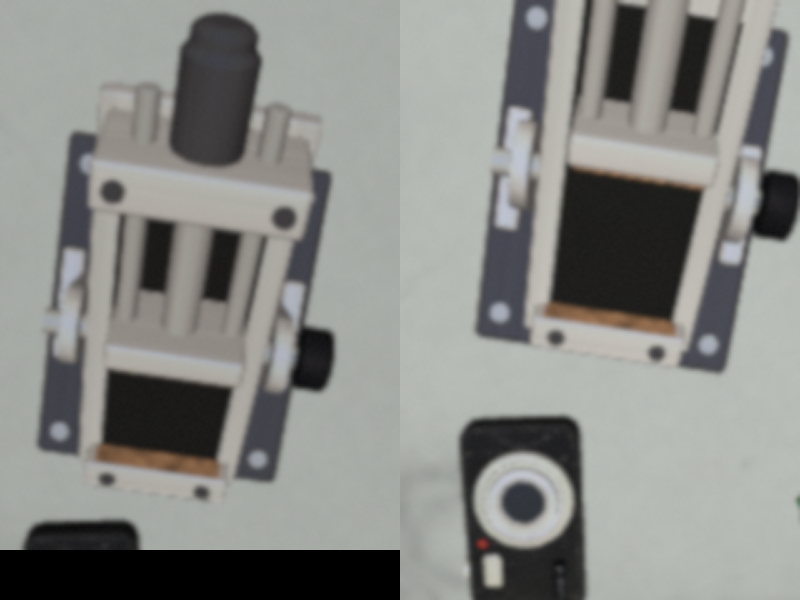

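Left panel is c1 and right is c2, both at x2.5. Matched points: the cork/bed line on the stop at (98,447)-(218,462) and (548,304)-(675,322), the stop's screws at (107,479), (202,492) and (556,338), (657,353), the jaw's front top edge at (107,366)-(241,385) and (571,166)-(716,185), and the base plate screws.

```bash
python3 - <<'E'
from h import *
a=load("c1");b=load("c2")
A=lambda p:np.array(p)/2.5+[180,20]
B=lambda p:(np.array(p)-[400,0])/2.5+[180,0]
for n,p,q in [("corkbedL",(98,447),(548,304)),("corkbedR",(218,462),(675,322)),("stoptopL",(97,466),(545,316)),("stoptopR",(217,475),(675,333)),
 ("screwL",(107,479),(556,338)),("screwR",(202,492),(657,353)),("endL",(85,482),(533,345)),("endR",(223,500),(680,368)),
 ("jawL",(107,366),(571,166)),("jawR",(241,385),(716,185)),("baseL",(59,431),(500,312)),("baseR",(257,459),(708,344)),("baseCornerL",(39,450),(476,334)),("baseCornerR",(273,481),(723,372))]:
    x,e=tri([(a,A(p)),(b,B(q))]);print(n,x.round(4),round(e*1e3,2))
E
```

```text
corkbedL [0.4738 0.2748 0.0598] 0.31
corkbedR [0.4665 0.2248 0.0586] 0.26
stoptopL [0.4704 0.2746 0.0732] 0.41
stoptopR [0.4629 0.2253 0.0648] 0.3
screwL [0.4608 0.2715 0.063 ] 0.03
screwR [0.4548 0.2318 0.063 ] 0.03
endL [0.4575 0.2812 0.0577] 0.31
endR [0.4475 0.2222 0.0545] 0.52
jawL [0.5215 0.2638 0.1177] 0.26
jawR [0.5156 0.2191 0.1215] 0.31
baseL [0.466  0.2989 0.0116] 0.21
baseR [0.4511 0.2047 0.0107] 0.09
baseCornerL [0.4558 0.31   0.0089] 0.28
baseCornerR [0.4369 0.196  0.0029] 0.01
```

```bash
python3 - <<'E'
from h import *
from station import bot
o=bot.get_obs();t=np.deg2rad(25);u=np.array([.988,-.156,0])
print(step(o,[.40,.26,.25],tool(u*np.sin(t)-[0,0,np.cos(t)],[-.156,-.988,0])))
E
```

```text
(array([-0.0317, -0.0019,  0.0006]), array([-0.38,  4.98,  1.72]))
```

{"api": "servo_tool", "payload": {
  "motion": [
    [[-0.03,0,0,-0.38,5,1.7,1],[-0.03,0,0,-0.38,5,1.7,1],[-0.03,0,0,-0.38,5,1.7,1],[-0.03,0,0,-0.38,5,1.7,1],[-0.03,0,0,-0.38,5,1.7,1],[-0.03,0,0,-0.38,5,1.7,1],[-0.03,0,0,-0.38,5,1.7,1]]
  ]
}}

```text
t: 3.72
eef_pos: [0.4073, 0.2505, 0.2605]
tool_rot: [0.012, 0.976, -0.068, 0.206]
contact_force: [0.8, 0.0, 0.8]
gripper_width: 1.0
grasp_force: 0.0
```

```bash
python3 - <<'E'
from h import *
c=snap("c3");o,d=c["pose"][:3,3],c["pose"][:3,2];print(o,d)
p=proj(c,[[.47,.25,.06],[.52,.24,.12],[.58,.23,.13]]);print(p)
# crop origin (150,60), 200x150, x4 
x0,y0=int(p[1,0])-110,max(0,int(p[1,1])-70);I=c["img"][y0:y0+165,x0:x0+220];print(x0,y0)
cv2.imwrite("pics/c3.png",cv2.resize(np.ascontiguousarray(I[:,:,::-1]),None,fx=3.6,fy=3.6,interpolation=cv2.INTER_CUBIC))
E
```

```text
[0.4160188  0.24780219 0.41936529] [ 0.12226962 -0.0125637  -0.9924174 ]
[[249.44833716 181.66177715]
 [251.13884697 117.89624884]
 [252.83054277  51.53581486]]
141 47
```

View pics/c3.png

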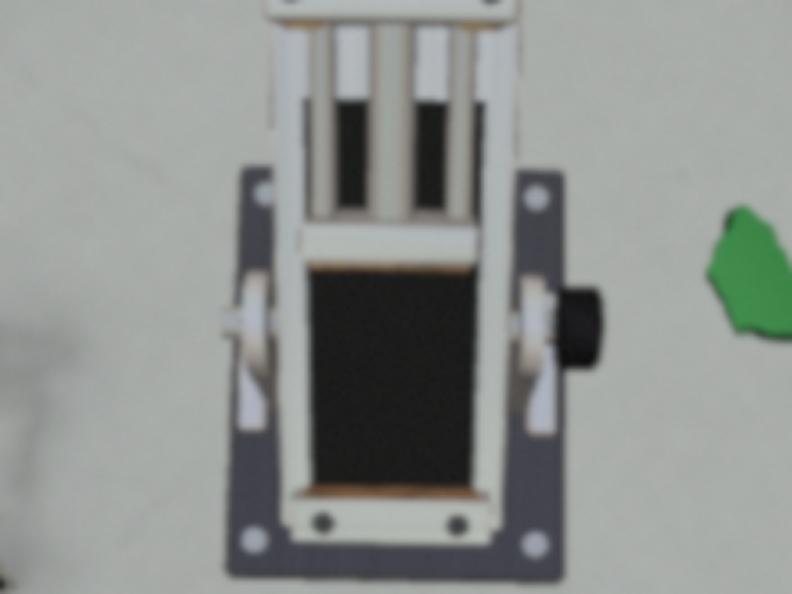

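The c3 view is square onto the clamp (x3.6): stop screws at (323,523) and (457,525), cork/bed line at y~488, jaw front top edge at y~264 from x=302 to 476, base screws at (254,540), (535,545), (264,195) and (537,198). The jaw is shut.

```bash
python3 - <<'E'
from h import *
a,b,c=load("c1"),load("c2"),load("c3")
A=lambda p:np.array(p)/2.5+[180,20]
B=lambda p:(np.array(p)-[400,0])/2.5+[180,0]
C=lambda p:np.array(p)/3.6+[141,47]
P={}
for n,p,q,r in [("corkbedL",(98,447),(548,304),(313,486)),("corkbedR",(218,462),(675,322),(472,487)),("stopL",(97,466),(545,316),(300,495)),("stopR",(217,475),(675,333),(478,496)),
 ("screwL",(107,479),(556,338),(323,523)),("screwR",(202,492),(657,353),(457,525)),
 ("jawL",(107,369),(571,166),(302,264)),("jawR",(241,385),(716,184),(476,264)),("baseL",(59,431),(500,312),(254,540)),("baseR",(257,459),(708,344),(535,545))]:
    x,e=tri([(a,A(p)),(b,B(q)),(c,C(r))]);P[n]=x;print(n,x.round(4),round(e*1e3,2))
# column profiles for jaw edge / cork edges along mid line
for nm,cam,x in[("c1",a,A((170,0))[0]),("c2",b,B((637,0))[0]),("c3",c,C((390,0))[0])]:
    g=cam["img"][:,int(x)-3:int(x)+4].mean(1).astype(int)
    lo={"c1":150,"c2":55,"c3":105}[nm];hi={"c1":215,"c2":145,"c3":200}[nm]
    print(nm,int(x),[(i,*g[i]) for i in range(lo,hi) if max(abs(g[i]-g[i-1]))>12 ])
u=np.array([.988,-.156,0]);w=np.array([.156,.988,0])
m=lambda s:(P[s+"L"]+P[s+"R"])/2
for s in("corkbed","stop","screw","jaw","base"):
    d=P[s+"L"]-P[s+"R"];print(s,m(s).round(4),"along",(m(s)-m("corkbed"))@u,m(s)[2]-m("corkbed")[2],"lat",(m(s)@w).round(4),"yaw",np.degrees(np.arctan2(-d[0],d[1])).round(1),"len",np.linalg.norm(d).round(4))
E
```

```text
corkbedL [0.4734 0.2744 0.058 ] 0.85
corkbedR [0.4663 0.225  0.0579] 0.5
stopL [0.4695 0.2755 0.0698] 0.93
stopR [0.4626 0.225  0.0636] 0.4
screwL [0.4609 0.2714 0.0632] 0.05
screwR [0.4548 0.2319 0.0631] 0.11
jawL [0.5211 0.2639 0.1201] 0.38
jawR [0.5154 0.2193 0.1195] 0.7
baseL [0.4654 0.2992 0.0089] 0.32
baseR [0.4504 0.2043 0.0083] 0.28
c1 248 [(161, np.int64(159), np.int64(157), np.int64(158)), (162, np.int64(169), np.int64(171), np.int64(174)), (170, np.int64(141), np.int64(136), np.int64(129)), (171, np.int64(96), np.int64(92), np.int64(86)), (172, np.int64(51), np.int64(48), np.int64(45)), (173, np.int64(30), np.int64(29), np.int64(28)), (200, np.int64(46), np.int64(38), np.int64(31)), (201, np.int64(82), np.int64(62), np.int64(46)), (202, np.int64(113), np.int64(84), np.int64(60)), (208, np.int64(126), np.int64(112), np.int64(104)), (209, np.int64(153), np.int64(149), np.int64(148)), (210, np.int64(170), np.int64(170), np.int64(170))]
c2 274 [(57, np.int64(173), np.int64(171), np.int64(169)), (58, np.int64(184), np.int64(185), np.int64(184)), (69, np.int64(165), np.int64(154
[... 1239 characters left out ...]
7, np.int64(175), np.int64(180), np.int64(176)), (197, np.int64(148), np.int64(151), np.int64(146)), (198, np.int64(107), np.int64(109), np.int64(110)), (199, np.int64(76), np.int64(77), np.int64(83))]
corkbed [0.4698 0.2497 0.0579] along 0.0 0.0 lat 0.32 yaw -8.2 len 0.0499
stop [0.466  0.2502 0.0667] along -0.003843142970090766 0.008763936780398607 lat 0.3199 yaw -7.8 len 0.0513
screw [0.4579 0.2517 0.0631] along -0.01213204775012729 0.005178930401257928 lat 0.3201 yaw -8.8 len 0.04
jaw [0.5183 0.2416 0.1198] along 0.049102786857191695 0.06186783494284871 lat 0.3196 yaw -7.4 len 0.045
base [0.4579 0.2518 0.0086] along -0.01208489419050383 -0.04933387677377839 lat 0.3202 yaw -9.0 len 0.0961
```

```bash
python3 - <<'E'
from h import *
K=[load("c1"),load("c2"),load("c3")]
u=np.array([.988,-.156,0])
M={}
for n,px in {"corkbed":[(243.2,200.3),(264.6,124.7),(250,182)],"stop":[(242.8,207.8),(264,130.6),(249.1,185)],"jaw":[(249.6,171.4),(277.4,70.7),(249.1,120.5)]}.items():
    x,e=tri(list(zip(K,px)));M[n]=x;print(n,x.round(4),round(e*1e3,2))
for p,q,v in[("corkbed","jaw",(72,35)),("stop","jaw",(72,23)),("corkbed","stop",(0,12))]:
    d=M[q]-M[p];print(p,q,(d@u).round(4),d[2].round(4),np.hypot(d@u,d[2]).round(4),np.degrees(np.arctan2(d[2],d@u)-np.arctan2(v[1],v[0])))
E
```

```text
corkbed [0.4703 0.2498 0.0548] 0.4
stop [0.4656 0.2505 0.0651] 0.24
jaw [0.5178 0.2417 0.1203] 0.45
corkbed jaw 0.0482 0.0655 0.0813 27.723217734972973
stop jaw 0.0529 0.0552 0.0765 28.48569322833336
corkbed stop -0.0047 0.0103 0.0113 24.585710790600064
```

```bash
python3 - <<'E'
from h import *
K=[load("c1"),load("c3")]
def blob(c,p,r=7):
    x,y=map(int,p);g=c["img"][y-r:y+r+1,x-r:x+r+1].mean(2);w=np.clip(110-g,0,None)
    n,l,s,ce=cv2.connectedComponentsWithStats((w>0).astype(np.uint8));i=l[r-3:r+4,r-3:r+4];k=np.bincount(i[i>0]).argmax();w=w*(l==k)
    yy,xx=np.mgrid[y-r:y+r+1,x-r:x+r+1];return (w*xx).sum()/w.sum(),(w*yy).sum()/w.sum(),s[k,4]
G={}
for n,p,q in[("GL",(180+112/2.5,20+191/2.5),(141+290/3.6,46)),("GR",(180+284/2.5,20+217/2.5),(141+489/3.6,46)),("SL",(180+107/2.5,20+479/2.5),(141+323/3.6,47+523/3.6)),("SR",(180+202/2.5,20+492/2.5),(141+457/3.6,47+525/3.6))]:
    a,b=blob(K[0],p),blob(K[1],q);x,e=tri([(K[0],a[:2]),(K[1],b[:2])]);G[n]=x;print(n,np.round(a,1),np.round(b,1),x.round(4),round(e*1e3,2))
s=(G["SL"]+G["SR"])/2;g=(G["GL"]+G["GR"])/2;d=g-s;h=np.hypot(d[0],d[1]);print(s,g,"yaw",np.degrees(np.arctan2(d[1],d[0])),h,d[2],np.hypot(h,d[2]),np.degrees(np.arctan2(d[2],h)))
for k in"SG":e=G[k+"L"]-G[k+"R"];print(np.linalg.norm(e),np.degrees(np.arctan2(-e[0],e[1])))
E
```

```text
GL [224.5  96.3  62. ] [221.1  42.7  37. ] [0.579  0.2574 0.1531] 0.13
GR [293.3 106.8  62. ] [277.   43.3  40. ] [0.5716 0.2099 0.153 ] 0.1
SL [222.3 211.3  21. ] [230.3 191.9  19. ] [0.4614 0.2719 0.0635] 0.13
SR [260.1 216.6  18. ] [267.6 192.6  17. ] [0.4551 0.2324 0.0632] 0.1
[0.45824132 0.25214877 0.06334795] [0.57531723 0.23367569 0.15306824] yaw -8.966614373881377 0.11852436579043538 0.08972028932294604 0.1486531385548858 37.124905376486595
0.03994718991308109 -8.986828782132479
0.04805389916594755 -8.821438812831019
```

```bash
cat >> h.py <<'E'
def strap(c,roi):
    """mask of the dark strap in roi (x0,y0,x1,y1): left/right edge points per row (full px)"""
    x0,y0,x1,y1=roi;hsv=cv2.cvtColor(np.ascontiguousarray(c["img"]),cv2.COLOR_RGB2HSV)
    m=((hsv[...,2]<105)&(hsv[...,1]>75)).astype(np.uint8);z=np.zeros_like(m);z[y0:y1,x0:x1]=m[y0:y1,x0:x1]
    z=cv2.morphologyEx(z,cv2.MORPH_OPEN,np.ones((3,3)))
    n,l,s,_=cv2.connectedComponentsWithStats(z);k=1+s[1:,4].argmax();z=l==k
    ys=np.where(z.any(1))[0];L=[(np.where(z[y])[0][0]-.5,y) for y in ys];Rr=[(np.where(z[y])[0][-1]+.5,y) for y in ys]
    return np.array(L),np.array(Rr),s[k]
E
python3 - <<'E'
from h import *
from station import bot
c=load("w1");L,Rr,s=strap(c,(230,108,285,200));print(s)
for i in range(0,len(L),6):print(L[i],Rr[i],c["img"][int(L[i][1]),int((L[i][0]+Rr[i][0])/2)])
m=slice(15,60);pl=onz(c,L[m],.03);pr=onz(c,Rr[m],.03)
mid=(pl+pr)/2;f=np.polyfit(mid[:,0],mid[:,1],1);print("dy/dx",f,np.degrees(np.arctan(f[0])),"w",(pl-pr)[:,1].mean(),mid[0],mid[-1])
print(onz(c,[L.mean(0)],.03),onz(c,L[[0]],.01),onz(c,L[[-1]],.03))
o=bot.get_obs();t=f[0];print(step(o,[.455,-.05,.17],tool([0,0,-1],[t,-1,0])))
E
```

```text
[ 239  117   39   77 1796]
[257.5 117. ] [266.5 117. ] [83 64 55]
[239.5 123. ] [268.5 123. ] [74 51 42]
[239.5 129. ] [267.5 129. ] [78 57 45]
[242.5 135. ] [267.5 135. ] [85 64 52]
[243.5 141. ] [268.5 141. ] [77 56 48]
[244.5 147. ] [269.5 147. ] [72 52 45]
[245.5 153. ] [269.5 153. ] [76 55 48]
[246.5 159. ] [271.5 159. ] [77 56 48]
[247.5 165. ] [271.5 165. ] [70 50 42]
[248.5 171. ] [272.5 171. ] [67 49 40]
[249.5 177. ] [273.5 177. ] [70 51 43]
[250.5 183. ] [276.5 183. ] [81 58 47]
[248.5 189. ] [276.5 189. ] [168 137 105]
dy/dx [ 0.1524627  -0.12586124] 8.668713110425347 w 0.027065049260809305 [ 0.49773481 -0.05013228  0.03      ] [ 0.44896701 -0.05764587  0.03      ]
[[ 0.47272823 -0.04036529  0.03      ]] [[ 0.51199308 -0.0534328   0.01      ]] [[ 0.42919116 -0.04522054  0.03      ]]
(array([0.0449, 0.2913, 0.1173]), array([ 0.64, -4.73, -3.28]))
```

{"api": "servo_tool", "payload": {
  "motion": [
    [[0.045,0.29,0.08,0.64,-4.7,-3.3,1],[0.045,0.29,0.08,0.64,-4.7,-3.3,1],[0.045,0.29,0.08,0.64,-4.7,-3.3,1],[0.045,0.29,0.08,0.64,-4.7,-3.3,1],[0.045,0.29,0.08,0.64,-4.7,-3.3,1],[0.045,0.29,0.08,0.64,-4.7,-3.3,1],[0.045,0.29,0.08,0.64,-4.7,-3.3,1],[0.045,0.29,0.08,0.64,-4.7,-3.3,1],[0.045,0.29,0.08,0.64,-4.7,-3.3,1],[0.045,0.29,0.08,0.64,-4.7,-3.3,1],[0.045,0.29,0.08,0.64,-4.7,-3.3,1],[0.045,0.29,0.08,0.64,-4.7,-3.3,1],[0.045,0.29,0.08,0.64,-4.7,-3.3,1]]
  ]
}}

```text
t: 4.85
eef_pos: [0.4408, -0.047, 0.2042]
tool_rot: [0.001, 0.997, 0.076, 0.001]
contact_force: [0.2, -0.4, -0.2]
gripper_width: 0.999
grasp_force: 0.0
```

```bash
python3 - <<'E'
from h import *
c=snap("w2");print(c["pose"][:3,3])
p=proj(c,[[.47,-.054,.035],[.51,-.05,.01]]);print(p)
x0,y0=max(0,int(p[0,0])-110),max(0,int(p[0,1])-95);I=c["img"][y0:y0+190,x0:x0+220];print(x0,y0)
cv2.imwrite("pics/w2.png",cv2.resize(np.ascontiguousarray(I[:,:,::-1]),None,fx=3,fy=3,interpolation=cv2.INTER_CUBIC))
E
```

```text
[ 0.51214262 -0.03658443  0.34596538]
[[268.42945892 139.74000992]
 [270.08124858  94.79764403]]
158 44
```

View pics/w2.png

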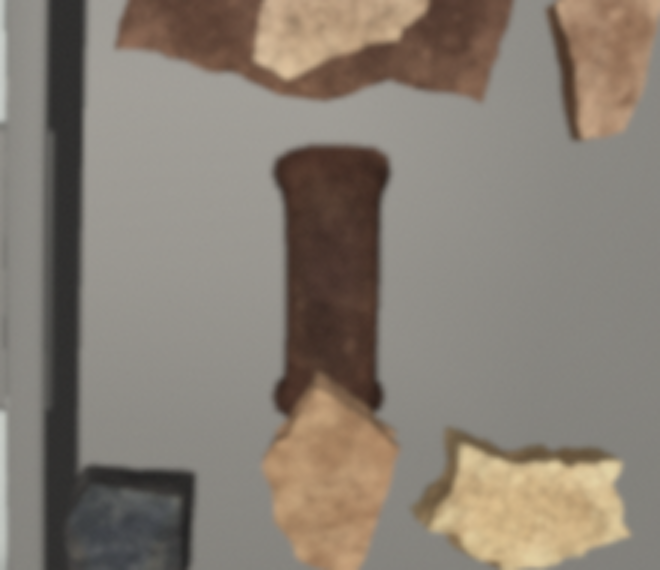

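The crop (x3) shows the whole handle: far flare at (275,173)-(388,172), far tip at y~148, near flare at (275,395)-(382,395) under the tip of wall_sherd. Its waist runs from x=286 to 380 and both sides are free. Only the flared ends are 39 mm wide.

```bash
python3 - <<'E'
from h import *
a,b=load("w1"),load("w2");A=lambda p:np.array(p)*.64;B=lambda p:np.array(p)/3+[158,44]
P={}
for n,p,q in[("FL",(373,195),(275,173)),("FR",(423,188),(388,172)),("NL",(388,295),(275,395)),("NR",(437,290),(382,395))]:
    x,e=tri([(a,A(p)),(b,B(q))]);P[n]=onz(b,B(q),.012)[0];print(n,x.round(4),round(e*1e3,2),P[n].round(4))
m=sum(P.values())/4;print("mid",m,"lenflare",np.linalg.norm(P["FL"]+P["FR"]-P["NL"]-P["NR"])/2,np.linalg.norm(P["FL"]-P["FR"]),np.linalg.norm(P["NL"]-P["NR"]))
print("tip far",onz(b,[B((333,148))],.012))
L,Rr,s=strap(b,(245,90,290,185));print(s)
k=(L[:,1]>112)&(L[:,1]<165);pl=onz(b,L[k],.03);pr=onz(b,Rr[k],.03);mid=(pl+pr)/2
f=np.polyfit(mid[:,0],mid[:,1],1);print("axis deg",np.degrees(np.arctan(f[0])),"w",np.linalg.norm(pl-pr,axis=1).mean(),"y at mid x",np.polyval(f,m[0]))
# height by parallax of waist edges: compare at same world x
La,Ra,_=strap(a,(230,108,285,200))
for z in(.01,.02,.03,.04,.05):
    r=[]
    for c,(l,rr) in((a,(La,Ra)),(b,(L,Rr))):
        w=onz(c,(l+rr)/2,z);r.append(np.interp(.475,w[::-1,0],w[::-1,1]))
    print(z,np.round(r,4))
E
```

```text
FL [ 0.4994 -0.0305 -0.0275] 0.33 [ 0.5006 -0.0314  0.012 ]
FR [ 0.5063 -0.0693 -0.0107] 0.27 [ 0.5065 -0.0674  0.012 ]
NL [ 0.4239 -0.0421 -0.0033] 0.38 [ 0.4275 -0.0422  0.012 ]
NR [ 0.4315 -0.0793  0.0071] 0.48 [ 0.4331 -0.0784  0.012 ]
mid [ 0.46693038 -0.0548465   0.012     ] lenflare 0.07408370658083982 0.03648094810553896 0.036641701494148776
tip far [[ 0.51120672 -0.04867124  0.012     ]]
[ 251   93   36   89 2447]
axis deg 8.880616134401212 w 0.026919476212783455 y at mid x -0.05460037280681804
0.01 [-0.0527 -0.0541]
0.02 [-0.0529 -0.0538]
0.03 [-0.0533 -0.0534]
0.04 [-0.0538 -0.0531]
0.05 [-0.0538 -0.0527]
```

```bash
python3 - <<'E'
from h import *
from station import bot
o=bot.get_obs();Rt=tool([0,0,-1],[.154,-.988,0]);print(step(o,[.467,-.0547,.08],Rt),step(o,[.467,-.0547,.010],Rt),o["eef_pos"])
E
```

```text
(array([0.0243, 0.0121, 0.1244]), array([ 0.02, -0.03,  0.  ])) (array([0.0241, 0.012 , 0.1944]), array([ 0.02, -0.03,  0.  ])) [ 0.44074538 -0.04634536  0.20435981]
```

{"api": "servo_tool", "payload": {
  "motion": [
    [[0.024,0.012,0.03,0,0,0,1],[0.024,0.012,0.06,0,0,0,1],[0.024,0.012,0.09,0,0,0,1],[0.024,0.012,0.115,0,0,0,1],[0.024,0.012,0.125,0,0,0,1],[0.024,0.012,0.125,0,0,0,1],[0.024,0.012,0.125,0,0,0,1]]
  ]
}}

```text
t: 5.48
eef_pos: [0.4667, -0.0546, 0.0799]
tool_rot: [0.001, 0.997, 0.078, 0.001]
contact_force: [0.4, -0.6, 0.9]
gripper_width: 0.998
grasp_force: 0.0
```

```bash
python3 - <<'E'
from h import *
from station import bot
o=bot.get_obs();Rt=tool([0,0,-1],[.154,-.988,0]);print(step(o,[.467,-.0547,.010],Rt),o["eef_pos"])
E
```

```text
(array([0.0001, 0.0001, 0.0699]), array([ 0.02, -0.03,  0.01])) [ 0.46666508 -0.05456465  0.07986601]
```

{"api": "servo_tool", "payload": {
  "motion": [
    [[0,0,0.025,0,0,0,1],[0,0,0.045,0,0,0,1],[0,0,0.06,0,0,0,1],[0,0,0.07,0,0,0,1],[0,0,0.07,0,0,0,1],[0,0,0.07,0,0,0,0],[0,0,0.07,0,0,0,0],[0,0,0.07,0,0,0,0],[0,0,0.07,0,0,0,0],[0,0,0.07,0,0,0,0],[0,0,0.07,0,0,0,0],[0,0,0.07,0,0,0,0],[0,0,0.07,0,0,0,0],[0,0,0.07,0,0,0,0]]
  ],
  "grip_force": 70
}}

```text
t: 6.65
eef_pos: [0.4672, -0.0554, 0.0108]
tool_rot: [0.001, 0.997, 0.077, 0.002]
contact_force: [-2.7, 0.3, 13.9]
gripper_width: 0.397
grasp_force: 68.1
```

{"api": "servo_tool", "payload": {
  "motion": [
    [[0.003,0,-0.003,0,0,0,0],[0.007,0,-0.005,0,0,0,0],[0.009,0,-0.008,0,0,0,0],[0.01,0,-0.014,0,0,0,0],[0.01,0,-0.022,0,0,0,0],[0.01,0,-0.032,0,0,0,0],[0.01,0,-0.044,0,0,0,0],[0.01,0,-0.06,0,0,0,0],[0.01,0,-0.08,0,0,0,0],[0.01,0,-0.1,0,0,0,0],[0.01,0,-0.13,0,0,0,0],[0.01,0,-0.16,0,0,0,0],[0.01,0,-0.185,0,0,0,0],[0.01,0,-0.19,0,0,0,0],[0.01,0,-0.19,0,0,0,0]]
  ]
}}

```text
t: 7.9
eef_pos: [0.4768, -0.0537, 0.2019]
tool_rot: [0.001, 0.997, 0.077, 0.004]
contact_force: [-0.4, 0.6, -0.9]
gripper_width: 0.395
grasp_force: 68.1
```

```bash
python3 - <<'E'
from h import *
from station import bot
o=bot.get_obs();print(o["eef_pos"],o["contact_force"],o["gripper_width"])
w=snap("g1");s=snap("s1","side");t=snap("t1","top")
f=lambda i:np.ascontiguousarray(i[:,:,::-1])
W=cv2.resize(f(w["img"]),(400,300));T=cv2.resize(f(t["img"][130:250,150:420]),(800,356),interpolation=cv2.INTER_CUBIC)
p=proj(s,[o["eef_pos"]])[0].astype(int);print(p)
S=s["img"][p[1]-60:p[1]+60,max(0,p[0]-80):p[0]+80];S=cv2.resize(f(S),(400,300),interpolation=cv2.INTER_CUBIC)
I=np.zeros((600,800,3),np.uint8);I[:300,:400]=W;I[:300,400:]=S;I[300:]=cv2.resize(T,(800,300));cv2.imwrite("pics/g1.png",I)
E
```

```text
[ 0.47680056 -0.05366981  0.20187159] [-0.43721667  0.55201302 -0.85520512] 0.39518758925958064
[272 191]
```

View pics/g1.png

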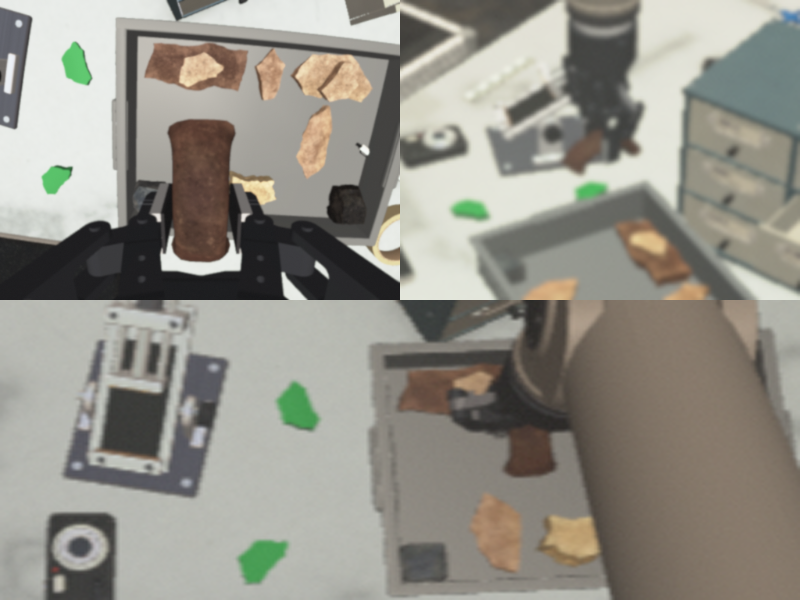

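The handle is in the grip (wrist view: far end at y~120, near end at y~258, symmetric between the fingers). wall_sherd and the other finds stayed in the crate.

```bash
python3 - <<'E'
from h import *
from station import bot
c=load("g1");L,Rr,s=strap(c,(190,140,320,345));print(s)
for i in range(0,len(L),6):print(L[i],Rr[i][0],end=" ")
o=bot.get_obs();r=obsrot(o)
def intool(px,z):
    O,d=rays(c,px);O=r.inv().apply(O-o["eef_pos"]);d=r.inv().apply(d);return O+d*((z-O[2])/d[:,2])[:,None]
print()
for z in(-.02,-.005,.003):print(z,intool([((L[0]+Rr[0])/2),((L[-1]+Rr[-1])/2)],z).round(4).tolist())
m=(L+Rr)/2;k=slice(30,len(m)-50);q=intool(m[k],-.022);print("axis in tool deg",np.degrees(np.polyfit(q[:,0],q[:,1],1)[0]),q[:,1].mean())
E
```

```text
[  216   154    84   180 12121]
[238.5 154. ] 261.5 [220.5 160. ] 290.5 [216.5 166. ] 298.5 [216.5 172. ] 299.5 [218.5 178. ] 296.5 [219.5 184. ] 294.5 [220.5 190. ] 293.5 [220.5 196. ] 293.5 [221.5 202. ] 292.5 [221.5 208. ] 292.5 [221.5 214. ] 292.5 [221.5 220. ] 293.5 [221.5 226. ] 291.5 [221.5 232. ] 292.5 [219.5 238. ] 293.5 [219.5 244. ] 293.5 [219.5 250. ] 293.5 [219.5 256. ] 293.5 [219.5 262. ] 292.5 [219.5 268. ] 292.5 [219.5 274. ] 291.5 [220.5 280. ] 291.5 [221.5 286. ] 290.5 [222.5 292. ] 290.5 [223.5 298. ] 289.5 [223.5 304. ] 289.5 [221.5 310. ] 291.5 [221.5 316. ] 291.5 [223.5 322. ] 289.5 [228.5 328. ] 283.5 
-0.02 [[0.0509, -0.0016, -0.02], [-0.0307, 0.0012, -0.02]]
-0.005 [[0.0482, -0.0019, -0.005], [-0.0432, 0.0012, -0.005]]
0.003 [[0.0468, -0.002, 0.003], [-0.0499, 0.0012, 0.003]]
axis in tool deg 0.8658063423037414 0.0008974298206054611
```

```bash
cat >> h.py <<'E'
yaw,tl=np.deg2rad(-8.95),np.deg2rad(27.6)
O=np.array([.5193,.2424,.0596])
U=np.array([np.cos(yaw)*np.cos(tl),np.sin(yaw)*np.cos(tl),np.sin(tl)])
V=np.array([-np.sin(yaw),np.cos(yaw),0]);N=np.cross(U,V)
BR=tool(-N,-V)
def bp(x,h,y=0): return O+x*U+y*V+(.027+h)*N
def inbed(o):
    d=o["eef_pos"]-O;r=(BR.inv()*obsrot(o)).as_rotvec(degrees=True)
    f=np.array(o["contact_force"]);return "x,y,h mm",np.round(np.array([d@U,d@V,d@N-.027])*1e3,1),"rot",r.round(2),"F u,v,n",np.round([f@U,f@V,f@N],1),"w",round(float(o["gripper_width"]),3)
E
python3 - <<'E'
from h import *
from station import bot
o=bot.get_obs();print(bp(-.03,.09),step(o,bp(-.03,.09),BR))
E
```

```text
[0.43949194 0.25496897 0.14938694] (array([ 0.0128, -0.3104,  0.0484]), array([-0.84,  5.47,  3.5 ]))
```

{"api": "servo_tool", "payload": {
  "motion": [
    [[0.013,-0.31,0.0,0,0,0,0],[0.013,-0.31,0.0,0,0,0,0],[0.013,-0.31,0.01,-0.84,5.47,3.5,0],[0.013,-0.31,0.01,-0.84,5.47,3.5,0],[0.013,-0.31,0.02,-0.84,5.47,3.5,0],[0.013,-0.31,0.03,-0.84,5.47,3.5,0],[0.013,-0.31,0.04,-0.84,5.47,3.5,0],[0.013,-0.31,0.048,-0.84,5.47,3.5,0],[0.013,-0.31,0.048,-0.84,5.47,3.5,0],[0.013,-0.31,0.048,-0.84,5.47,3.5,0],[0.013,-0.31,0.048,-0.84,5.47,3.5,0],[0.013,-0.31,0.048,-0.84,5.47,3.5,0],[0.013,-0.31,0.048,-0.84,5.47,3.5,0],[0.013,-0.31,0.048,-0.84,5.47,3.5,0]]
  ]
}}

```text
t: 9.22
eef_pos: [0.4451, 0.2107, 0.1445]
tool_rot: [0.028, 0.974, -0.07, 0.214]
contact_force: [-0.3, 0.5, -1.7]
gripper_width: 0.397
grasp_force: 68.2
```

```bash
python3 - <<'E'
from h import *
from station import bot
o=bot.get_obs();print(inbed(o),step(o,bp(-.03,.04),BR),o["q"].round(2))
E
```

```text
('x,y,h mm', array([-21.3, -42.9,  79.9]), 'rot', array([-1.09, -2.74, -0.95]), 'F u,v,n', array([-1.1,  0.5, -1.3]), 'w', 0.397) (array([-0.0061, -0.0437,  0.0394]), array([0.22, 0.55, 0.19])) [-1.49  0.24  0.77  2.34  0.48  0.41 -2.89]
```

{"api": "servo_tool", "payload": {
  "motion": [
    [[-0.006,-0.044,0.0,0.2,0.55,0.2,0],[-0.006,-0.044,0.0,0.2,0.55,0.2,0],[-0.006,-0.044,0.0,0.2,0.55,0.2,0],[-0.006,-0.044,0.0,0.2,0.55,0.2,0],[-0.006,-0.044,0.0,0.2,0.55,0.2,0],[-0.006,-0.044,0.0,0.2,0.55,0.2,0]]
  ]
}}

```text
t: 9.72
eef_pos: [0.4472, 0.2546, 0.1418]
tool_rot: [0.018, 0.968, -0.077, 0.237]
contact_force: [0.0, -0.6, -0.1]
gripper_width: 0.394
grasp_force: 68.2
```

```bash
python3 - <<'E'
from h import *
from station import bot
o=bot.get_obs();print(inbed(o),step(o,bp(-.03,.04),BR),o["q"].round(2))
E
```

```text
('x,y,h mm', array([-26.7,   0.8,  79.7]), 'rot', array([ 0.01, -0.05,  0.13]), 'F u,v,n', array([ 0. , -0.6, -0.2]), 'w', 0.394) (array([-0.0033,  0.0008,  0.0397]), array([-0.  ,  0.01, -0.03])) [-1.63  0.32  0.86  2.32  0.44  0.36 -2.95]
```

{"api": "servo_tool", "payload": {
  "motion": [
    [[0,0,0,0,0,-1.4,0],[0,0,0,0,0,-2.5,0]]
  ]
}}

```text
t: 9.88
eef_pos: [0.4475, 0.2549, 0.1422]
tool_rot: [0.044, 0.971, 0.031, 0.234]
contact_force: [0.9, -0.0, 0.3]
gripper_width: 0.396
grasp_force: 68.3
```

```bash
python3 - <<'E'
from h import *
from station import bot
o=bot.get_obs();print(inbed(o),o["q"].round(2))
E
```

```text
('x,y,h mm', array([-26.3,   1.1,  79.9]), 'rot', array([  0.05,  -0.02, -12.65]), 'F u,v,n', array([ 1. ,  0.1, -0.1]), 'w', 0.396) [-1.58  0.3   0.8   2.32  0.51  0.38 -2.79]
```

Right direction (q6 grows). I turn the handle half round, since either way round is allowed and this leaves joint 7 free.

{"api": "servo_tool", "payload": {
  "motion": [
    [[0,0,0,0,0,-17,0],[0,0,0,0,0,-17,0],[0,0,0,0,0,-17,0],[0,0,0,0,0,-17,0],[0,0,0,0,0,-17,0],[0,0,0,0,0,-17,0],[0,0,0,0,0,-17,0],[0,0,0,0,0,-17,0],[0,0,0,0,0,-17,0],[0,0,0,0,0,-17,0],[0,0,0,0,0,-17,0],[0,0,0,0,0,-17,0]]
  ]
}}

```text
t: 10.88
eef_pos: [0.4477, 0.2547, 0.1425]
tool_rot: [0.191, 0.694, 0.679, 0.143]
contact_force: [-0.6, 0.5, -1.0]
gripper_width: 0.393
grasp_force: 68.3
```

{"api": "servo_tool", "payload": {
  "motion": [
    [[0,0,0,0,0,-16.5,0],[0,0,0,0,0,-16.5,0],[0,0,0,0,0,-16.5,0],[0,0,0,0,0,-16.5,0],[0,0,0,0,0,-16.5,0],[0,0,0,0,0,-16.5,0],[0,0,0,0,0,-16.5,0],[0,0,0,0,0,-16.5,0],[0,0,0,0,0,-16.5,0],[0,0,0,0,0,-16.5,0],[0,0,0,0,0,-16.5,0],[0,0,0,0,0,-16.5,0]]
  ]
}}

```text
t: 11.88
eef_pos: [0.4478, 0.2547, 0.1426]
tool_rot: [0.238, 0.074, 0.968, -0.018]
contact_force: [-0.1, 1.2, -0.9]
gripper_width: 0.39
grasp_force: 68.3
```

```bash
cat >> h.py <<'E'
BR=tool(-N,V)
E
python3 - <<'E'
from h import *
from station import bot
o=bot.get_obs();print(inbed(o),step(o,bp(-.03,.03),BR),o["q"].round(2))
E
```

```text
('x,y,h mm', array([-25.9,   1. ,  80.1]), 'rot', array([-0.06, -0.02, -0.17]), 'F u,v,n', array([-0.7,  1.2, -0.6]), 'w', 0.39) (array([ 0.0042, -0.0011,  0.0501]), array([0.01, 0.  , 0.03])) [-1.08  0.23  0.2   2.29  0.82  0.51 -0.18]
```

{"api": "servo_tool", "payload": {
  "motion": [
    [[0.004,-0.001,0.025,0,0,0,0],[0.004,-0.001,0.045,0,0,0,0],[0.004,-0.001,0.055,0,0,0,0],[0.004,-0.001,0.06,0,0,0,0],[0.004,-0.001,0.06,0,0,0,0],[0.004,-0.001,0.06,0,0,0,0]]
  ]
}}

```text
t: 12.38
eef_pos: [0.4712, 0.2511, 0.0875]
tool_rot: [0.238, 0.076, 0.968, -0.018]
contact_force: [0.7, 0.2, -0.7]
gripper_width: 0.394
grasp_force: 68.2
```

```bash
python3 - <<'E'
from h import *
from station import bot
o=bot.get_obs();print(inbed(o),step(o,bp(.003,.018),BR),o["q"].round(2))
w=snap("p1");s=snap("ps1","side")
f=lambda i:np.ascontiguousarray(i[:,:,::-1])
p=proj(s,[o["eef_pos"]])[0].astype(int)
W=cv2.resize(f(w["img"]),(400,300));S=cv2.resize(f(s["img"][p[1]-45:p[1]+45,p[0]-60:p[0]+60]),(400,300),interpolation=cv2.INTER_CUBIC)
cv2.imwrite("pics/p1.png",np.hstack([W,S]))
E
```

```text
('x,y,h mm', array([-30.4,   1.2,  20.4]), 'rot', array([-0.09, -0.02,  0.09]), 'F u,v,n', array([ 0.3,  0.3, -0.9]), 'w', 0.394) (array([-0.0334, -0.0011,  0.0024]), array([ 0.02,  0.  , -0.02])) [-1.09  0.38  0.28  2.3   0.98  0.36 -0.34]
```

View pics/p1.png

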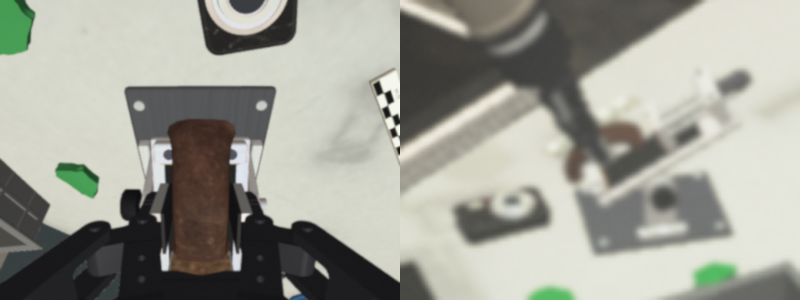

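The left (wrist) half shows the handle centred on the bed: its sides at x=168 and 236 match the stop screws at (168,157) and (236,157). The low end is above the stop, and the side view agrees. Now I push the jaw.

{"api": "servo_tool", "payload": {
  "motion": [
    [[-0.004,-0.001,0.002,0,0,0,0],[-0.007,-0.001,0.002,0,0,0,0],[-0.009,-0.001,0.002,0,0,0,0],[-0.012,-0.001,0.002,0,0,0,0],[-0.016,-0.001,0.002,0,0,0,0],[-0.02,-0.001,0.002,0,0,0,0],[-0.024,-0.001,0.002,0,0,0,0],[-0.024,-0.001,0.002,0,0,0,0]]
  ]
}}

```text
t: 13.15
eef_pos: [0.4921, 0.2477, 0.0962]
tool_rot: [0.237, 0.075, 0.968, -0.017]
contact_force: [-6.2, 0.2, -1.6]
gripper_width: 0.394
grasp_force: 68.6
```

```bash
python3 - <<'E'
from h import *
from station import bot
o=bot.get_obs();print(inbed(o),step(o,bp(.004,.018),BR),o["torque"].round(2))
E
```

```text
('x,y,h mm', array([-7.6,  1. , 18.3]), 'rot', array([-0.14,  0.06, -0.04]), 'F u,v,n', array([-6.1, -0.7,  1.4]), 'w', 0.394) (array([-0.0116, -0.001 ,  0.0003]), array([ 0.03, -0.01,  0.01])) [0.39 1.84 0.03]
```

{"api": "servo_tool", "payload": {
  "motion": [
    [[-0.004,-0.001,0,0,0,0,0],[-0.008,-0.001,0,0,0,0,0],[-0.012,-0.001,0,0,0,0,0],[-0.012,-0.001,0,0,0,0,0],[-0.012,-0.001,0,0,0,0,0],[-0.012,-0.001,0,0,0,0,0]]
  ]
}}

```text
t: 13.65
eef_pos: [0.5011, 0.2461, 0.1011]
tool_rot: [0.237, 0.074, 0.969, -0.017]
contact_force: [-7.7, 2.8, -3.3]
gripper_width: 0.395
grasp_force: 68.6
```

```bash
python3 - <<'E'
from h import *
from station import bot
o=bot.get_obs();print(inbed(o),o["torque"].round(2))
w=snap("p2");L,Rr,s=strap(w,(190,130,320,345));print(s);r=obsrot(o)
O_,d=rays(w,[(L[0]+Rr[0])/2]);O_=r.inv().apply(O_-o["eef_pos"]);d=r.inv().apply(d)
for z in(-.005,0,.005):print(z,(O_+d*((z-O_[2])/d[:,2])[:,None]).round(4))
E
```

```text
('x,y,h mm', array([ 2.8,  0.8, 18.3]), 'rot', array([-0.21,  0.14, -0.15]), 'F u,v,n', array([-8.7,  1.6,  0.8]), 'w', 0.395) [0.58 2.26 0.25]
[  215   152    86   190 13843]
-0.005 [[ 0.0491 -0.0001 -0.005 ]]
0 [[ 0.0482 -0.      0.    ]]
0.005 [[0.0474 0.     0.005 ]]
```

{"api": "servo_tool", "payload": {
  "motion": [
    [[-0.003,-0.001,0,0,0,0,0],[-0.003,-0.001,0.003,0,0,0,0],[-0.003,-0.001,0.006,0,0,0,0],[-0.003,-0.001,0.009,0,0,0,0],[-0.003,-0.001,0.012,0,0,0,0],[-0.003,-0.001,0.012,0,0,0,0],[-0.003,-0.001,0.012,0,0,0,0]]
  ]
}}

```text
t: 14.28
eef_pos: [0.5087, 0.2431, 0.0913]
tool_rot: [0.236, 0.074, 0.969, -0.018]
contact_force: [-7.0, 1.8, -4.3]
gripper_width: 0.397
grasp_force: 68.5
```

```bash
python3 - <<'E'
from h import *
from station import bot
o=bot.get_obs();print(inbed(o),o["torque"].round(2))
E
```

```text
('x,y,h mm', array([ 5.4, -1. ,  6. ]), 'rot', array([-0.12,  0.17, -0.15]), 'F u,v,n', array([-8.3,  0.7, -0.5]), 'w', 0.397) [0.51 2.38 0.14]
```

{"api": "servo_tool", "payload": {
  "motion": [
    [[0,0.001,0.001,0,0,0,0],[0,0.001,0.002,0,0,0,0],[0,0.001,0.003,0,0,0,0],[0,0.001,0.004,0,0,0,0],[0,0.001,0.004,0,0,0,0]]
  ]
}}

```text
t: 14.7
eef_pos: [0.5107, 0.2435, 0.0879]
tool_rot: [0.236, 0.074, 0.969, -0.018]
contact_force: [-8.5, 1.2, -2.4]
gripper_width: 0.395
grasp_force: 68.8
```

```bash
python3 - <<'E'
from h import *
from station import bot
o=bot.get_obs();print(inbed(o),o["torque"].round(2))
E
```

```text
('x,y,h mm', array([ 5.4, -0.3,  2.1]), 'rot', array([-0.1 ,  0.17, -0.13]), 'F u,v,n', array([-8.7, -0.1,  1.8]), 'w', 0.395) [ 0.32  2.35 -0.  ]
```

{"api": "servo_tool", "payload": {
  "motion": [
    [[0,0,0.0005,0,0,0,0],[0,0,0.001,0,0,0,0],[0,0,0.0015,0,0,0,0],[0,0,0.0015,0,0,0,0]]
  ]
}}

```text
t: 15.03
eef_pos: [0.5114, 0.2435, 0.0866]
tool_rot: [0.236, 0.074, 0.969, -0.018]
contact_force: [-8.4, 1.8, -2.3]
gripper_width: 0.395
grasp_force: 68.9
```

```bash
python3 - <<'E'
from h import *
from station import bot
o=bot.get_obs();print(inbed(o),o["torque"].round(2))
E
```

```text
('x,y,h mm', array([ 5.4, -0.2,  0.7]), 'rot', array([-0.11,  0.16, -0.14]), 'F u,v,n', array([-8.7,  0.4,  2. ]), 'w', 0.395) [0.3  2.3  0.03]
```

{"api": "servo_tool", "payload": {
  "motion": [
    [[0,0,0.0005,0,0,0,0],[0,0,0.001,0,0,0,0],[0,0,0.001,0,0,0,0]]
  ]
}}

```text
t: 15.28
eef_pos: [0.5119, 0.2434, 0.0859]
tool_rot: [0.237, 0.074, 0.969, -0.018]
contact_force: [-9.4, 1.0, -0.0]
gripper_width: 0.395
grasp_force: 69.1
```

```bash
python3 - <<'E'
from h import *
from station import bot
o=bot.get_obs();print(inbed(o),o["torque"].round(2))
E
```

```text
('x,y,h mm', array([ 5.6, -0.2, -0.3]), 'rot', array([-0.11,  0.15, -0.13]), 'F u,v,n', array([-8.4, -0.4,  4.3]), 'w', 0.395) [0.27 2.28 0.05]
```

{"api": "servo_tool", "payload": {
  "motion": [
    [[0,0,0.0005,0,0,0,0],[0,0,0.001,0,0,0,0],[0,0,0.001,0,0,0,0]]
  ]
}}

```text
t: 15.53
eef_pos: [0.512, 0.2434, 0.0857]
tool_rot: [0.237, 0.074, 0.969, -0.018]
contact_force: [-18.7, 0.3, 14.1]
gripper_width: 0.392
grasp_force: 72.6
```

```bash
python3 - <<'E'
from h import *
from station import bot
o=bot.get_obs();print(inbed(o),o["torque"].round(2))
E
```

```text
('x,y,h mm', array([ 5.6, -0.1, -0.4]), 'rot', array([-0.12,  0.13, -0.12]), 'F u,v,n', array([-9.9, -2.6, 21.1]), 'w', 0.392) [-0.31  2.71 -0.32]
```

{"api": "servo_tool", "payload": {
  "motion": [
    [[0,0,-0.0007,0,0,0,0],[0.001,0,-0.0007,0,0,0,0],[0.002,0,-0.0007,0,0,0,0],[0.003,0,-0.0007,0,0,0,0],[0.003,0,-0.0007,0,0,0,0]]
  ]
}}

```text
t: 15.95
eef_pos: [0.5105, 0.2438, 0.0851]
tool_rot: [0.237, 0.075, 0.968, -0.018]
contact_force: [-7.5, 0.8, 4.0]
gripper_width: 0.395
grasp_force: 69.7
```

```bash
python3 - <<'E'
from h import *
from station import bot
o=bot.get_obs();print(inbed(o),o["torque"].round(2))
E
```

```text
('x,y,h mm', array([ 3.9,  0. , -0.3]), 'rot', array([-0.13,  0.06, -0.07]), 'F u,v,n', array([-4.9, -0.4,  7. ]), 'w', 0.395) [ 0.1   1.68 -0.13]
```

{"api": "servo_tool", "payload": {
  "motion": [
    [[0.0005,0,0,0,0,0,0],[0.001,0,0,0,0,0,0],[0.001,0,0,0,0,0,0],[0.001,0,0,0,0,0,0]]
  ]
}}

```text
t: 16.28
eef_pos: [0.5098, 0.2439, 0.0847]
tool_rot: [0.237, 0.075, 0.968, -0.018]
contact_force: [-7.8, 0.4, 2.6]
gripper_width: 0.392
grasp_force: 69.6
```

```bash
python3 - <<'E'
from h import *
from station import bot
o=bot.get_obs();print(inbed(o),o["torque"].round(2))
E
```

```text
('x,y,h mm', array([ 3.1, -0. , -0.3]), 'rot', array([-0.13,  0.05, -0.05]), 'F u,v,n', array([-5.7, -0.8,  5.9]), 'w', 0.392) [ 0.08  1.62 -0.11]
```

{"api": "servo_tool", "payload": {
  "motion": [
    [[0.0005,0,0,0,0,0,0],[0.001,0,0,0,0,0,0],[0.0015,0,0,0,0,0,0],[0.0015,0,0,0,0,0,0]]
  ]
}}

```text
t: 16.62
eef_pos: [0.5088, 0.2441, 0.0841]
tool_rot: [0.238, 0.075, 0.968, -0.018]
contact_force: [-7.2, 0.9, 3.5]
gripper_width: 0.393
grasp_force: 69.5
```

```bash
python3 - <<'E'
from h import *
from station import bot
o=bot.get_obs();print(inbed(o),o["torque"].round(2))
E
```

```text
('x,y,h mm', array([ 1.9,  0. , -0.3]), 'rot', array([-0.13,  0.03, -0.05]), 'F u,v,n', array([-4.8, -0.2,  6.5]), 'w', 0.393) [ 0.08  1.43 -0.08]
```

{"api": "servo_tool", "payload": {
  "motion": [
    [[0.0005,0,0,0,0,0,0],[0.001,0,0,0,0,0,0],[0.0015,0,0,0,0,0,0],[0.0015,0,0,0,0,0,0]]
  ]
}}

```text
t: 16.95
eef_pos: [0.5086, 0.2441, 0.084]
tool_rot: [0.238, 0.076, 0.968, -0.018]
contact_force: [-3.9, -1.0, 5.7]
gripper_width: 0.392
grasp_force: 69.7
```

```bash
python3 - <<'E'
from h import *
from station import bot
o=bot.get_obs();print(inbed(o),o["torque"].round(2))
E
```

```text
('x,y,h mm', array([ 1.7,  0. , -0.3]), 'rot', array([-0.12, -0.06,  0.01]), 'F u,v,n', array([-0.7, -1.6,  6.7]), 'w', 0.392) [-0.19  0.69 -0.09]
```

Contact with the stop: force along the slope dropped from -4.8 to -0.7 N while x moved only 0.2 mm. I let go.

{"api": "servo_tool", "payload": {
  "motion": [
    [[0,0,0,0,0,0,0.5],[0,0,0,0,0,0,0.6],[0,0,0,0,0,0,0.8],[0,0,0,0,0,0,1],[0,0,0,0,0,0,1],[0,0,0,0,0,0,1],[0,0,0,0,0,0,1],[0,0,0,0,0,0,1]]
  ]
}}

```text
t: 17.62
eef_pos: [0.5081, 0.2441, 0.0835]
tool_rot: [0.238, 0.075, 0.968, -0.018]
contact_force: [-0.8, 0.4, 0.2]
gripper_width: 1.001
grasp_force: 0.0
```

{"api": "servo_tool", "payload": {
  "motion": [
    [[0,0,-0.01,0,0,0,1],[0,0,-0.025,0,0,0,1],[0,0,-0.05,0,0,0,1],[0,0,-0.08,0,0,0,1],[0,0,-0.11,0,0,0,1],[0,0,-0.13,0,0,0,1],[0,0,-0.14,0,0,0,1],[0,0,-0.14,0,0,0,1],[0,0,-0.14,0,0,0,1]]
  ]
}}

```text
t: 18.37
eef_pos: [0.4439, 0.2539, 0.2077]
tool_rot: [0.238, 0.075, 0.968, -0.017]
contact_force: [-0.6, -0.1, -0.3]
gripper_width: 1.0
grasp_force: 0.0
```

```bash
python3 - <<'E'
from h import *
from station import bot
o=bot.get_obs();print(inbed(o))
w=snap("e1");s=snap("es1","side");t=snap("et1","top")
f=lambda i:np.ascontiguousarray(i[:,:,::-1])
p=proj(s,[bp(0,0)])[0].astype(int);q=proj(w,[bp(0,0)])[0].astype(int);print(p,q)
W=cv2.resize(f(w["img"]),(800,600))[:,200:600];S=cv2.resize(f(s["img"][p[1]-45:p[1]+45,p[0]-60:p[0]+60]),(400,300),interpolation=cv2.INTER_CUBIC)
T=cv2.resize(f(t["img"][100:260,140:420]),(400,229));I=np.zeros((600,800,3),np.uint8);I[:,:400]=W;I[:300,400:]=S;I[300:529,400:]=T
cv2.imwrite("pics/e1.png",I)
E
```

```text
('x,y,h mm', array([  1. ,  -0.3, 139.5]), 'rot', array([-0.16, -0.02, -0.  ]), 'F u,v,n', array([-0.6, -0.2, -0. ]), 'w', 1.0)
[245 170] [257 177]
```

View pics/e1.png

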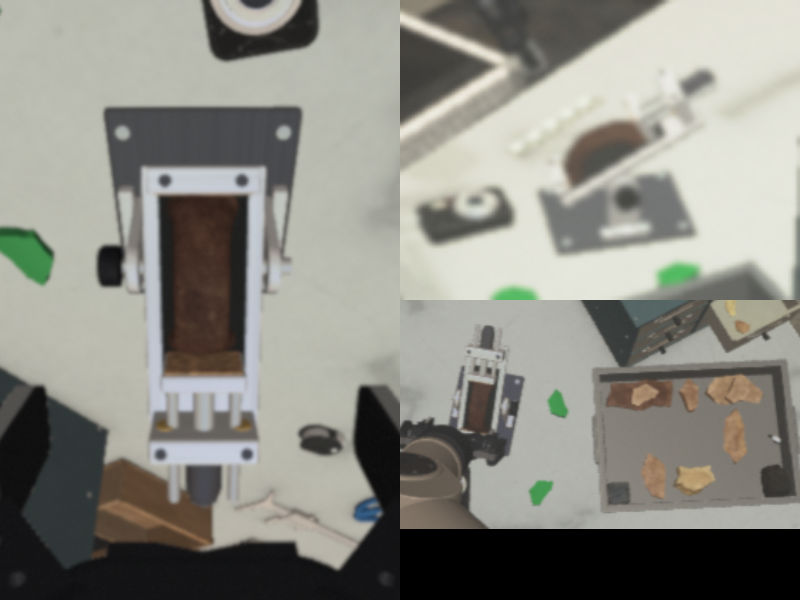

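The handle sits straight between the stop (203,195 in the wrist half) and the jaw's cork (203,362). It is centred and flat in the side view (605,155), and the finds and the camera are unmoved.

```bash
python3 -c "
from station import bot
print(bot.hand_in())"
```

```text
the job is handed in; nothing more can be done
None
```

The pot handle is mounted in the spring clamp, low end against the stop and jaw closed on its high end, and the job was handed in at about 18.5 s; no pass or fail came back.

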